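# Carry a polished specimen on the lifter to the inspection nest

## Task

The polished D-shaped steel specimen on the drying tray must not be touched with fingers: take the lifter by its handle, work its blade under the specimen's flat edge and carry it balanced and level on the blade to the inspection nest. Lower it gently onto the nest's delicate sprung stage, whose height you must feel for, and leave it lying flat between the two cheeks with its flat fully up against both stops. Then stand the lifter back on the table, clear of tray and nest, and let go; leave the black tape roll, the black adapter brick and the terminal strip alone.

Things in the scene. Friction and masses are not known exactly. Their poses are not given: they have to be found in the camera images.
- specimen_center (a point): centre (half-way up) of the loose D-shaped polished steel disc, 7 mm thick, 0.05-0.1 kg: radius 28 mm, cut by a 44 mm long flat 17 mm from here on its -x side; z up. The flat's lower edge is bevelled (3 mm high, 5 mm deep), so a thin blade pushed along the surface goes under it; the other edges are not. It starts on the tray, round side 0-3 mm short of the two pins.
- tray: fixed drying tray, a grey plate 90 x 90 mm, 12 mm high; origin at the centre of its underside, x away from the robot, z up. Two pins, 8 mm thick, 9 mm above the plate, at x = 27, y = +19 and -19 mm hold the specimen when it is pushed in +x. Its -x side, where the specimen's flat lies, is open.
- lifter_grip (a point): centre of the lifter's wooden handle, 42 mm above the table as it stands; x along the tool to the blade's tip, z up. Handle 16 mm wide, 24 mm high, x = -55 to 45 mm. A heel 34 mm wide (x = -54 to -44 mm) reaches down to the level of the blade's underside, so the lifter stands on blade and heel. 0.09 kg. It may turn a little in the fingers when its tip presses on something.
- tape_black_mid (a point): centre of a loose black tape roll lying flat, 55 mm across, 19 mm high; to be left alone
- adapter_mid (a point): centre of a loose black power adapter brick, 38 x 58 x 30 mm; to be left alone
- terminal_strip_mid (a point): centre of a loose white terminal strip, 17 x 75 x 17 mm; to be left alone
- nest: fixed inspection nest, dark base 10 mm high (x = -41 to 51 mm, 48 mm to each side); origin on the table below where the specimen's centre lies when home, x away from the robot, z up. Above it is an aluminium stage (x = -31 to 45 mm, 45 mm to each side) on a column: its top face is 24 to 44 mm above the table, a setting that differs each time and is not reported: feel for it.
- lifter_tip (a point): middle of the front edge of the lifter's steel blade, at its underside: 147 mm ahead of and 42 mm below lifter_grip. The flat blade is 22 mm wide and 2 mm thick, from 92 mm behind this point; its last 12 mm are thinned to about 1 mm. A narrow cranked neck joins it to the handle. Not reported while held.
- nest_home (a point): point on the fixed base, 10 mm above body nest's origin, same axes (it does not show the stage's height). Details of the stage: Two stops 8 mm high have faces at x = -17 mm and span y = 15 to 29 mm on each side: the blade fits the 30 mm gap. Two cheeks 8 mm high, 62 mm apart (3 mm play each side), run x = -14 to 32 mm; the +x side is open. The stage sinks 1 mm per N, at most 10 mm; pressing it with over 8 N spoils it.
Mind the look-alikes: they are no part of the job. There is more than one size of the part that bears lifter_grip; the job needs the larger.

How it is judged:
By the outcome, as a careful person would: the job done as asked, in the order asked, and still so for the second after the job is handed in, with the robot touching nothing.
It also fails if it takes over 69 s, if anything falls off the work surface, if the arm or the gripper's body presses on something with over 40 N, if the wrist force passes 120 N, or if a joint passes its speed limit or range.

## Robot

A 7-joint arm with a two-finger parallel gripper is mounted at the origin on a cart in front of the work surface, level with it; the furniture and walls round the work are solid. World frame = base frame: x ahead of the robot, y to its left, z up, the work surface at z = 0. Lengths are in m, angles in degrees, forces in N, time in s.
With the tool pointing down it reaches from about 0.35 to 0.775 m from the base axis. Payload 3.1 kg.
Tool frame: the origin (TCP) lies on the mounting face of the last link; the fingertips stand 173 mm ahead of it and the grasp point (between the pads) lies 155 mm ahead of it; z points along the fingers, y is the line along which they close (so a half turn about z gives the same grasp; the last joint's range is limited). The gripper opens to 85 mm and grips with 20 to 120 N. Pads are 22 mm wide; open, the fingers measure 114 mm over their backs; the gripper's body (76 mm by 85 mm) begins 54 mm behind the grasp point. The pads swing forward as they close: fully open they stand 13 mm farther back than shut.
Start: joints at [-73.379, 17.813, 0.802, 86.603, -0.252, 75.585, -1.558], TCP at [0.179, 0.52, 0.405] pointing down, gripper open.
Joint ranges: [-154.91, 154.91], [-16.99, 109.72], [-72.82, 74.43], [7.12, 147.25], [-82.49, 262.49], [11.32, 116.49], [-174.64, 174.64]. Speed limits (degrees/s): [159.86, 159.86, 180, 180, 180, 180, 180].

## Interface

Orientations are given as a 3x3 rotation matrix whose columns are the frame's x, y, z axes.
In Python, from workcell import arm, eyes, ticket gives the robot as it stands.
- The arm moves only by the tool drive_tool, never from a script. Its argument "motion" is a list of rows, each an object with "xyz": the shift along the world's x, y, z in units of 60 mm (1.0 is 60 mm), a list of three; "turn": the turn about the world's z in units of 8 degrees (1.0 is 8 degrees); "gripper": the finger opening in mm, from 0 to 85.4. A call has 1 to 10 rows; each row is the pose to reach, as a shift and turn from the pose commanded when the call began; what a row does not reach only later rows make up. A row lasts 1/8 s, in which the tool goes at most 62.5 mm and 10.7 degrees, less where a joint would pass 70% of its speed; a pose out of reach is approached as far as the arm can. A call with a gripper value outside its range is refused whole. The fingers move at their own pace and stop on an object; "grip_force" is the grip in N (left out, the last holds). Time passes only in rows, so rows that repeat a pose let the fingers close. It gives the time, the measured TCP pose, the force, the opening and the grip force at its end, in the units of the state.
- arm.get_obs(): the state, without advancing time (a new reading comes with each control period).
- eyes.read_camera(name): name is "side" or "top"; returns a dict with "pixels" (420x560x3 uint8, red, green, blue), "camera_matrix" (3x3 intrinsics, pixels), "cam_to_world" (4x4, takes a point from camera to world coordinates). Camera axes: x right, y up, looking along -z (the intrinsics and any distortion apply to the point x, -y, -z); pixel columns grow to the right and rows downward; lengths in m; the calibration is good to about 2 mm. A picture is of the moment at which its call begins. There is no depth.
- ticket.hand_in(): hands the job in; it is judged then, once.
The state is a dict: "t": time; "joint_positions": joint angles; "qvel": joint speeds; "tau": joint torques, N m; "position": TCP position; "ee_rot": TCP orientation; "contact_force": force on the tool from outside, world axes, zero at the start; "wrist_torque": the same for the moment, N m; "width": finger opening in m; "grasp_force": force on a finger pad.
Only numpy, scipy, OpenCV 4.12 (cv2) and the standard library are available. Lean on these libraries where they do the work, as an engineer would, in place of code of your own. Each camera call takes 0.05 s, during which the arm holds its last target. There are 200 camera calls.

## Working session

There is one attempt and no reset: what is moved stays moved. The work goes in short steps, Python scripts to look and compute and a tool call to move; the robot and the scene stay as the last step left them, time stands still between calls to the robot, and variables do not carry over. Pictures are saved under pics/ and viewed, at most 10 in all, crops included, and the job is handed in when it is done.

Besides the shell and the picture viewer there is one more tool, called after "Request:" as a command line: name --argument value ..., lists and objects as JSON in quotes. drive_tool: Moves the arm, as the interface text tells. Its arguments: {"type":"object","properties":{"motion":{"type":"array"},"grip_force":{"type":"number"}},"required":["motion"]}

```bash
mkdir -p pics; ls
cat > h.py <<'E'
import numpy as np, cv2
from workcell import arm, eyes, ticket
def cam(n):
    c=eyes.read_camera(n); return c
def save(c,f): cv2.imwrite(f,cv2.cvtColor(c["pixels"],cv2.COLOR_RGB2BGR))
def ray(c,u,v):
    K=c["camera_matrix"];T=c["cam_to_world"]
    d=np.linalg.inv(K)@[u,v,1]; d=np.array([d[0],-d[1],-d[2]])
    return T[:3,3],T[:3,:3]@d
def onz(c,u,v,z):
    o,d=ray(c,u,v); return o+d*(z-o[2])/d[2]
def proj(c,p):
    T=c["cam_to_world"]; q=T[:3,:3].T@(np.array(p)-T[:3,3]); q=np.array([q[0],-q[1],-q[2]]); q=c["camera_matrix"]@q; return q[:2]/q[2]
E
python3 - <<'E'
from h import *
for n in("top","side"):
    c=cam(n); save(c,f"pics/{n}0.png"); print(n,c["camera_matrix"].round(1).tolist(),c["cam_to_world"].round(3).tolist(),[k for k in c])
o=arm.get_obs(); print(o["t"],o["position"],o["ee_rot"],o["contact_force"],o["width"])
E
```

```text
pics
top [[381.6, 0.0, 283.8], [0.0, 381.6, 208.2], [0.0, 0.0, 1.0]] [[0.005, 0.987, -0.158, 0.431], [-1.0, 0.005, -0.0, -0.019], [0.001, 0.158, 0.987, 1.028], [0.0, 0.0, 0.0, 1.0]] ['pixels', 'camera_matrix', 'cam_to_world']
side [[491.1, 0.0, 279.5], [0.0, 491.1, 201.7], [0.0, 0.0, 1.0]] [[-1.0, 0.022, -0.006, 0.601], [-0.019, -0.682, 0.731, 0.937], [0.012, 0.731, 0.682, 0.924], [0.0, 0.0, 0.0, 1.0]] ['pixels', 'camera_matrix', 'cam_to_world']
0.1 [0.17903227 0.51973818 0.40372074] [[-9.45484970e-01  3.25665146e-01 -6.19545183e-04]
 [ 3.25665728e-01  9.45482814e-01 -2.02062151e-03]
 [-7.22766761e-05 -2.11223190e-03 -9.99997767e-01]] [ 0.8687434   0.23921542 -0.53470915] 0.08536438002575841
```

View pics/top0.png

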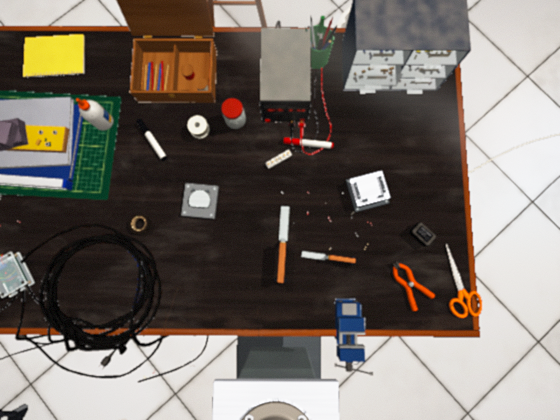

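View pics/side0.png

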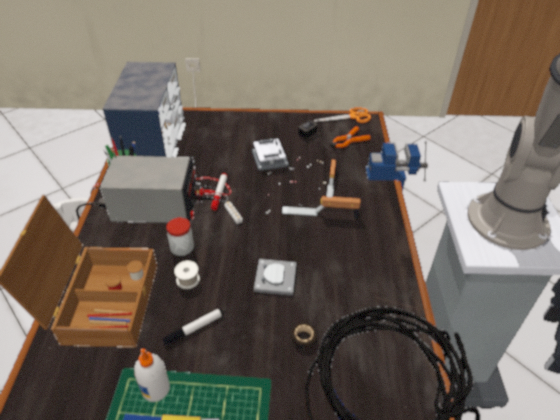

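The top view shows the tray with the specimen at (200,201) and the nest at (369,190). Two lifters are candidates: one at (283,245), pointing up, and a smaller one at (328,258). The one at (283,245) has the longer handle and blade, so it should be the larger. I'll confirm in an enlarged crop.

Run:
```python
from h import *
c=cam("top"); im=cv2.cvtColor(c["pixels"],cv2.COLOR_RGB2BGR)
cr=im[165:300,170:400]; cv2.imwrite("pics/crop1.png",cv2.resize(cr,None,fx=3.4,fy=3.4,interpolation=cv2.INTER_CUBIC))
hsv=cv2.cvtColor(im,cv2.COLOR_BGR2HSV)
m=cv2.inRange(hsv,(5,120,120),(22,255,255)); m[:195]=0;m[300:]=0;m[:,:200]=0;m[:,380:]=0
for k in cv2.findContours(m,0,2)[0]:
    if cv2.contourArea(k)>30:
        r=cv2.minAreaRect(k);b=cv2.boxPoints(r)
        print("handle",r,[onz(c,*p,.054)[:2].round(4).tolist() for p in b])
g=cv2.inRange(hsv,(0,0,100),(180,70,255))
n,l,s,ct=cv2.connectedComponentsWithStats(g)
for i in range(1,n):
    x,y,w,h,a=s[i]
    if a>60 and 170<ct[i][0]<400 and 165<ct[i][1]<300:
        k=cv2.findContours((l==i).astype(np.uint8),0,2)[0][0];r=cv2.minAreaRect(k)
        print(a,r,[onz(c,*p,.012)[:2].round(4).tolist() for p in cv2.boxPoints(r)])
```

```text
handle ((341.5099792480469, 258.42999267578125), (27.435747146606445, 4.666904926300049), 8.130102157592773) [[0.4573, -0.1308], [0.4689, -0.1326], [0.4594, -0.2013], [0.4478, -0.1993]]
handle ((281.36773681640625, 262.1167297363281), (6.736855506896973, 40.10923767089844), 3.5763344764709473) [[0.3991, -0.0024], [0.4994, -0.0081], [0.4985, -0.0252], [0.3982, -0.0193]]
79993 ((279.5, 209.5), (419.0, 559.0), 90.0) [[1.2121, 0.8219], [1.2205, -0.8301], [0.0671, -0.704], [0.0611, 0.6813]]
1080 ((368.9906311035156, 189.77847290039062), (33.14139938354492, 37.19681930541992), 74.57783508300781) [[0.6755, -0.1906], [0.7038, -0.2895], [0.6149, -0.3102], [0.5873, -0.2124]]
1074 ((199.35975646972656, 200.26220703125), (33.46075439453125, 33.12946319580078), 6.340191841125488) [[0.5737, 0.2574], [0.6644, 0.2517], [0.6546, 0.1607], [0.5641, 0.1676]]
329 ((283.688720703125, 223.48052978515625), (9.294364929199219, 35.430870056152344), 3.5763344764709473) [[0.5051, -0.0041], [0.6005, -0.0094], [0.5991, -0.0344], [0.5037, -0.0288]]
170 ((314.043701171875, 255.17250061035156), (26.432743072509766, 6.674267768859863), 7.594643592834473) [[0.4635, -0.064], [0.4809, -0.0664], [0.472, -0.1357], [0.4547, -0.1332]]
```

View pics/crop1.png

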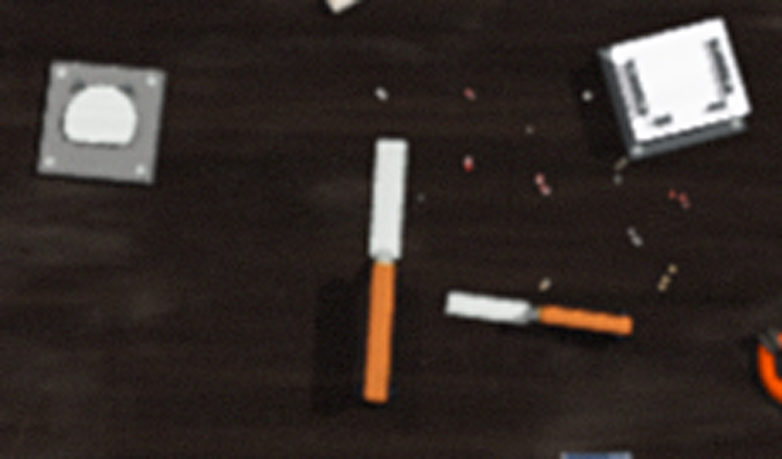

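The crop confirms it: the larger lifter's handle centre is at about (380,330) in the crop, and its blade tip is at the top, at (391,140). The smaller look-alike at (540,313) is left alone. The nest's dark cheeks are at (637,90) and (717,60), and its stops are at (660,118) and (716,105). Next I'll refine the nest and specimen, and start the grasp.

Run:
```python
from h import *
out=[]
for n,(x0,y0),(w,h) in(("top",(340,160),(60,60)),("top",(175,175),(50,50)),("side",(245,130),(50,50)),("side",(250,255),(52,45))):
    c=cam(n); im=cv2.cvtColor(c["pixels"],cv2.COLOR_RGB2BGR)
    out.append(cv2.resize(cv2.resize(im[y0:y0+h,x0:x0+w],None,fx=6,fy=6,interpolation=cv2.INTER_CUBIC),(380,290)) if 0 else cv2.resize(im[y0:y0+h,x0:x0+w],(400,300),interpolation=cv2.INTER_CUBIC))
cv2.imwrite("pics/q.png",np.vstack([np.hstack(out[:2]),np.hstack(out[2:])]))
```

```text
(no output)
```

View pics/q.png

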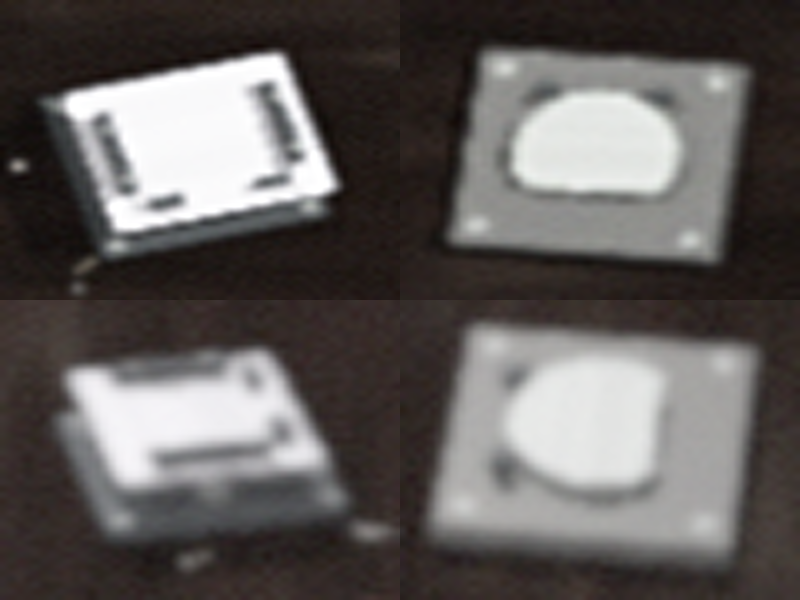

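Request:
drive_tool --motion '[{"xyz": [0.5, -1.0, 0], "turn": 1, "gripper": 50}, {"xyz": [1.4, -2, 0], "turn": 1.95, "gripper": 50}, {"xyz": [2.2, -3, 0], "turn": 1.95, "gripper": 50}, {"xyz": [3, -4, 0], "turn": 1.95, "gripper": 50}, {"xyz": [3.8, -5, 0], "turn": 1.95, "gripper": 50}, {"xyz": [4.58, -6, 0], "turn": 1.95, "gripper": 50}, {"xyz": [4.58, -7, 0], "turn": 1.95, "gripper": 50}, {"xyz": [4.58, -8, 0], "turn": 1.95, "gripper": 50}, {"xyz": [4.58, -8.9, 0], "turn": 1.95, "gripper": 50}, {"xyz": [4.58, -8.9, 0], "turn": 1.95, "gripper": 50}]'

```text
t: 1.6
position: [0.4538, -0.0165, 0.405]
ee_rot: [[-0.998, 0.061, 0.001], [0.061, 0.998, 0.0], [-0.001, 0.0, -1.0]]
contact_force: [0.9, -0.7, 0.6]
width: 0.05
grasp_force: 0.0
```

The top-left panel shows the nest stage with corners at about (350,180), (382,170), (391,198) and (357,207) px, cheeks left and right, and stops at the bottom. The right panels show the tray with the specimen's flat facing the robot, at about (199,213) px.

```bash
cat > meas.py <<'E'
from h import *
def rect(c,lo,x0,y0,w,h):
    g=cv2.cvtColor(c["pixels"],cv2.COLOR_RGB2GRAY)[y0:y0+h,x0:x0+w]
    G=cv2.resize(g,None,fx=8,fy=8,interpolation=cv2.INTER_CUBIC)
    k=max(cv2.findContours((G>lo).astype(np.uint8),0,2)[0],key=cv2.contourArea)
    return k.reshape(-1,2).astype(float)/8+[x0-.44,y0-.44]
def tri(a,ua,b,ub):
    (o1,d1),(o2,d2)=ray(a,*ua),ray(b,*ub)
    s=np.linalg.lstsq(np.stack([d1,-d2],1),o2-o1,rcond=None)[0]
    p,q=o1+s[0]*d1,o2+s[1]*d2; return (p+q)/2,np.linalg.norm(p-q)
E
python3 - <<'E'
from meas import *
t,s=cam("top"),cam("side")
def quad(k):
    r=cv2.approxPolyDP(cv2.convexHull(k.astype(np.float32)),2.5,True).reshape(-1,2); return r
gt=cv2.cvtColor(t["pixels"],cv2.COLOR_RGB2GRAY); print("levels",gt[201,199],gt[218,190],gt[175,369],gt[207,375])
gs=cv2.cvtColor(s["pixels"],cv2.COLOR_RGB2GRAY); print(gs[274,272],gs[285,262])
qt=quad(rect(t,175,340,160,60,60)); qs=quad(rect(s,150,245,130,50,50))
print("nest",qt.round(1).tolist(),qs.round(1).tolist())
k=rect(t,200,175,175,50,50); P=np.array([onz(t,*p,.019)[:2] for p in k])
print("spec bbox",P.min(0),P.max(0),"area-centroid")
tr=rect(t,100,175,175,50,50); T=np.array([onz(t,*p,.012)[:2] for p in tr]); r=cv2.minAreaRect(T.astype(np.float32)); print("tray",r)
k2=rect(s,205,250,255,52,45); P2=np.array([onz(s,*p,.019)[:2] for p in k2]); print("spec side",P2.min(0),P2.max(0))
for Q in(P,P2):
    m=cv2.moments(Q.astype(np.float32)); print("centroid",m["m10"]/m["m00"],m["m01"]/m["m00"],"area",m["m00"])
    x0=Q[:,0].min(); # flat
    e=Q[(Q[:,0]<x0+.008)&(abs(Q[:,1]-Q[:,1].mean())<.016)]; f=np.polyfit(e[:,1],e[:,0],1); print("flat at mid y",np.polyval(f,Q[:,1].mean()),"yaw deg",-np.degrees(np.arctan(f[0])))
E
```

```text
levels 229 29 254 35
230 173
nest [[381.3999938964844, 170.6999969482422], [389.3999938964844, 197.1999969482422], [357.20001220703125, 205.6999969482422], [349.29998779296875, 179.1999969482422]] [[277.3999938964844, 138.60000610351562], [284.6000061035156, 157.3000030517578], [259.70001220703125, 160.6999969482422], [253.60000610351562, 141.60000610351562]]
spec bbox [0.59623802 0.18108717] [0.64062169 0.23567604] area-centroid
tray ((0.6143141984939575, 0.2092806100845337), (0.09086999297142029, 0.09024712443351746), 84.94963836669922)
spec side [0.59630975 0.18253766] [0.64230807 0.23662431]
centroid 0.6169750981265133 0.20854095800979816 area 0.001987925022592929
flat at mid y 0.5968653656059678 yaw deg -1.3265405973970157
centroid 0.617755223658279 0.20936962122248226 area 0.0019720964697813592
flat at mid y 0.5979260544787125 yaw deg -4.304561347366146
```

Request:
drive_tool --motion '[{"xyz": [0, 0.04, -1], "turn": 0, "gripper": 50}, {"xyz": [0, 0.04, -2], "turn": 0, "gripper": 50}, {"xyz": [0, 0.04, -2.8], "turn": 0, "gripper": 50}, {"xyz": [0, 0.04, -3.2], "turn": 0, "gripper": 50}, {"xyz": [0, 0.04, -3.46], "turn": 0, "gripper": 50}, {"xyz": [0, 0.04, -3.46], "turn": 0, "gripper": 50}]'

```text
t: 2.45
position: [0.4537, -0.0113, 0.1966]
ee_rot: [[-0.998, 0.059, -0.002], [0.059, 0.998, -0.0], [0.002, -0.0, -1.0]]
contact_force: [-0.2, 0.8, 0.1]
width: 0.05
grasp_force: 0.0
```

Request:
drive_tool --motion '[{"xyz": [0, -0.04, 0], "turn": 0, "gripper": 50}, {"xyz": [0, -0.04, 0], "turn": 0, "gripper": 30}, {"xyz": [0, -0.04, 0], "turn": 0, "gripper": 10}, {"xyz": [0, -0.04, 0], "turn": 0, "gripper": 5}, {"xyz": [0, -0.04, 0], "turn": 0, "gripper": 5}, {"xyz": [0, -0.04, 0], "turn": 0, "gripper": 5}]' --grip_force 80

```text
t: 3.2
position: [0.4545, -0.014, 0.1979]
ee_rot: [[-0.998, 0.059, 0.002], [0.059, 0.998, 0.0], [-0.002, 0.0, -1.0]]
contact_force: [-0.3, 0.5, 5.8]
width: 0.0147
grasp_force: 78.1
```

Run:
```python
from meas import *
t,s=cam("top"),cam("side")
A=[[381.4,170.7],[389.4,197.2],[357.2,205.7],[349.3,179.2]] # far-right, near-right, near-left, far-left
# side view: camera at +y looking -y, image right=-x
B=[[253.6,141.6],[277.4,138.6],[284.6,157.3],[259.7,160.7]]
R=[]
for a,b in zip(A,B):
    p,e=tri(t,a,s,b); R.append(p); print(p.round(4),round(e,4))
z=np.mean([p[2] for p in R])
C=np.array([onz(t,*a,z)[:2] for a in A])
fx=((C[0]+C[3])-(C[1]+C[2]))/2; print("z",z,"len",np.linalg.norm(fx),"wid",np.linalg.norm(C[0]-C[3]),np.linalg.norm(C[1]-C[2]),"yaw",np.degrees(np.arctan2(fx[1],fx[0])))
fl=((C[3]+C[2])-(C[0]+C[1]))/2; print("yaw from y",np.degrees(np.arctan2(-fl[0],fl[1])))
u=fx/np.linalg.norm(fx); print("nest origin",C.mean(0)-.007*u)
print(arm.get_obs()["t"])
```

```text
[ 0.6927 -0.28    0.0366] 0.0012
[ 0.6207 -0.2986  0.0363] 0.0011
[ 0.5979 -0.2139  0.0304] 0.0
[ 0.6702 -0.1945  0.0308] 0.0009
z 0.033516508208344745 len 0.0744394735558385 wid 0.0898654030864751 0.08911856315156283 yaw 14.749777561153472
yaw from y 15.243691961073267
nest origin [ 0.63823854 -0.24856834]
3.3
```

Request:
drive_tool --motion '[{"xyz": [0, 0, 0.5], "turn": 0, "gripper": 5}, {"xyz": [0, 0, 1], "turn": 0, "gripper": 5}, {"xyz": [-0.2, 0.7, 1], "turn": -0.1, "gripper": 5}, {"xyz": [-0.4, 1.5, 1], "turn": -0.1, "gripper": 5}, {"xyz": [-0.6, 2.3, 1], "turn": -0.1, "gripper": 5}, {"xyz": [-0.78, 3.1, 1], "turn": -0.1, "gripper": 5}, {"xyz": [-0.78, 3.7, 0.8], "turn": -0.1, "gripper": 5}, {"xyz": [-0.78, 3.98, 0.5], "turn": -0.1, "gripper": 5}, {"xyz": [-0.78, 3.98, 0.5], "turn": -0.1, "gripper": 5}, {"xyz": [-0.78, 3.98, 0.5], "turn": -0.1, "gripper": 5}]'

```text
t: 4.55
position: [0.4073, 0.2237, 0.2272]
ee_rot: [[-0.997, 0.075, -0.0], [0.075, 0.997, -0.001], [0.0, -0.001, -1.0]]
contact_force: [0.6, 0.2, -0.9]
width: 0.0149
grasp_force: 78.1
```

```bash
cat > look.py <<'E'
from meas import *
import sys
o=arm.get_obs();print(o["t"],o["position"].round(4),o["contact_force"].round(2),o["wrist_torque"].round(2),o["grasp_force"])
t,s=cam("top"),cam("side")
p=o["position"];R=o["ee_rot"];h=R[:,1];u=np.array([h[1],-h[0],0]);tip=p+.147*u;tip[2]=p[2]-.1979
print("pred tip",tip.round(4)); out=[]
for c,n in((t,"top"),(s,"side")):
    q=proj(c,tip); print(n,q.round(1)); x0,y0=int(q[0])-40,int(q[1])-30
    im=cv2.cvtColor(c["pixels"],cv2.COLOR_RGB2BGR)[max(y0,0):y0+60,x0:x0+80]; b=cv2.resize(im,(400,300) ,interpolation=cv2.INTER_CUBIC); cv2.circle(b,(int((q[0]-x0+.5)*5),int((q[1]-y0+.5)*5)),3,(0,0,255),1);out.append(b); print("origin",x0,y0)
cv2.imwrite(sys.argv[1],np.hstack(out))
E
python3 look.py pics/l1.png
```

```text
4.55 [0.4073 0.2237 0.2272] [ 0.61  0.18 -0.94] [-0.04 -0.08  0.05] 78.14471483230591
pred tip [0.5539 0.2127 0.0293]
top [195.8 221.5]
origin 155 191
side [301.4 271.2]
origin 261 241
```

View pics/l1.png

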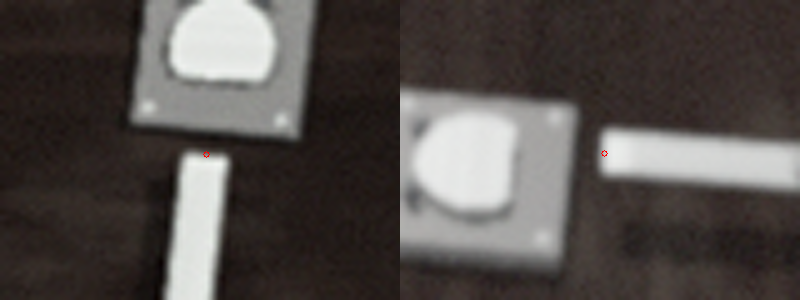

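The tip sits where I predicted (crop ~(206,154) in the top view), and the blade lines up with the specimen. Next I'll move it over the tray edge and lower until it touches.

Request:
drive_tool --motion '[{"xyz": [0.2, 0, 0], "turn": 0, "gripper": 5}, {"xyz": [0.43, -0.015, 0], "turn": 0, "gripper": 5}, {"xyz": [0.43, -0.015, -0.1], "turn": 0, "gripper": 5}, {"xyz": [0.43, -0.015, -0.2], "turn": 0, "gripper": 5}, {"xyz": [0.43, -0.015, -0.25], "turn": 0, "gripper": 5}, {"xyz": [0.43, -0.015, -0.25], "turn": 0, "gripper": 5}, {"xyz": [0.43, -0.015, -0.25], "turn": 0, "gripper": 5}]'

```text
t: 5.52
position: [0.4328, 0.224, 0.2121]
ee_rot: [[-0.997, 0.073, 0.0], [0.073, 0.997, 0.0], [-0.0, 0.0, -1.0]]
contact_force: [-0.0, 0.6, 0.8]
width: 0.0146
grasp_force: 78.1
```

Request:
drive_tool --motion '[{"xyz": [0, 0, -0.02], "turn": 0, "gripper": 5}, {"xyz": [0, 0, -0.02], "turn": 0, "gripper": 5}, {"xyz": [0, 0, -0.02], "turn": 0, "gripper": 5}]'

```text
t: 5.9
position: [0.4329, 0.224, 0.211]
ee_rot: [[-0.997, 0.073, 0.0], [0.073, 0.997, 0.0], [-0.0, 0.0, -1.0]]
contact_force: [0.3, -0.5, -1.4]
width: 0.0145
grasp_force: 78.1
```

Request:
drive_tool --motion '[{"xyz": [0, 0, -0.015], "turn": 0, "gripper": 5}, {"xyz": [0, 0, -0.015], "turn": 0, "gripper": 5}, {"xyz": [0, 0, -0.015], "turn": 0, "gripper": 5}]'

```text
t: 6.28
position: [0.4329, 0.2239, 0.21]
ee_rot: [[-0.997, 0.073, -0.0], [0.073, 0.997, -0.0], [0.0, -0.0, -1.0]]
contact_force: [0.0, 0.1, -1.6]
width: 0.0147
grasp_force: 78.1
```

Request:
drive_tool --motion '[{"xyz": [0, -0.025, -0.01], "turn": 0, "gripper": 5}, {"xyz": [0, -0.025, -0.01], "turn": 0, "gripper": 5}, {"xyz": [0, -0.025, -0.01], "turn": 0, "gripper": 5}]'

```text
t: 6.65
position: [0.433, 0.2224, 0.2095]
ee_rot: [[-0.997, 0.074, 0.0], [0.074, 0.997, 0.0], [-0.0, 0.0, -1.0]]
contact_force: [0.1, -1.1, -0.7]
width: 0.0148
grasp_force: 78.2
```

Request:
drive_tool --motion '[{"xyz": [0, 0, -0.01], "turn": 0, "gripper": 5}, {"xyz": [0, 0, -0.01], "turn": 0, "gripper": 5}, {"xyz": [0, 0, -0.01], "turn": 0, "gripper": 5}]'

```text
t: 7.02
position: [0.4329, 0.2224, 0.2089]
ee_rot: [[-0.997, 0.073, 0.0], [0.073, 0.997, 0.0], [-0.0, 0.0, -1.0]]
contact_force: [-0.3, -0.1, 0.9]
width: 0.0144
grasp_force: 78.4
```

Request:
drive_tool --motion '[{"xyz": [0, 0, -0.01], "turn": 0, "gripper": 5}, {"xyz": [0, 0, -0.01], "turn": 0, "gripper": 5}]'

```text
t: 7.28
position: [0.4328, 0.2225, 0.2084]
ee_rot: [[-0.997, 0.073, -0.0], [0.073, 0.997, 0.0], [0.0, 0.0, -1.0]]
contact_force: [-2.4, -1.6, 2.8]
width: 0.0148
grasp_force: 78.7
```

```bash
python3 -c "
from h import *
o=arm.get_obs();print(o['position'],o['contact_force'],o['wrist_torque'],o['ee_rot'][:,1])"
```

```text
[0.4328316  0.22246722 0.20835082] [-2.43877678 -1.55727664  2.79816335] [-0.18734383 -0.0175068  -0.01813748] [7.33244743e-02 9.97308129e-01 1.34286520e-04]
```

Request:
drive_tool --motion '[{"xyz": [0.08, -0.006, 0], "turn": 0, "gripper": 5}, {"xyz": [0.16, -0.012, 0], "turn": 0, "gripper": 5}, {"xyz": [0.24, -0.018, 0], "turn": 0, "gripper": 5}, {"xyz": [0.32, -0.024, 0], "turn": 0, "gripper": 5}, {"xyz": [0.4, -0.03, 0], "turn": 0, "gripper": 5}, {"xyz": [0.48, -0.036, 0], "turn": 0, "gripper": 5}, {"xyz": [0.48, -0.036, 0], "turn": 0, "gripper": 5}]'

```text
t: 8.15
position: [0.4608, 0.2208, 0.2084]
ee_rot: [[-0.997, 0.073, -0.004], [0.073, 0.997, 0.0], [0.004, 0.0, -1.0]]
contact_force: [-7.6, 0.8, 9.9]
width: 0.0147
grasp_force: 79.8
```

```bash
cat > chk.py <<'E'
from meas import *
o=arm.get_obs();print(o["t"],o["position"].round(4),o["contact_force"].round(2),o["wrist_torque"].round(2))
t,s=cam("top"),cam("side")
for c,w,z in((t,(175,175,50,50),.020),):
    k=rect(c,200,*w);P=np.array([onz(c,*p,z)[:2] for p in k]);far=P[P[:,0]>P[:,0].max()-.03]
    print("far x",P[:,0].max(),"y range of widest",far[:,1].min(),far[:,1].max())
E
python3 chk.py
```

```text
8.15 [0.4608 0.2208 0.2084] [-7.63  0.75  9.94] [-0.06  0.76 -0.09]
far x 0.645247511945885 y range of widest 0.18102171289415628 0.23589415649022819
```

Request:
drive_tool --motion '[{"xyz": [0.08, -0.006, 0.01], "turn": 0, "gripper": 5}, {"xyz": [0.16, -0.012, 0.01], "turn": 0, "gripper": 5}, {"xyz": [0.24, -0.018, 0.01], "turn": 0, "gripper": 5}, {"xyz": [0.32, -0.024, 0.01], "turn": 0, "gripper": 5}, {"xyz": [0.4, -0.03, 0.01], "turn": 0, "gripper": 5}, {"xyz": [0.48, -0.036, 0.01], "turn": 0, "gripper": 5}, {"xyz": [0.48, -0.036, 0.01], "turn": 0, "gripper": 5}]'

```text
t: 9.12
position: [0.4888, 0.2191, 0.2092]
ee_rot: [[-0.997, 0.072, -0.006], [0.072, 0.997, 0.001], [0.006, 0.001, -1.0]]
contact_force: [-9.3, 1.0, 11.3]
width: 0.0151
grasp_force: 80.2
```

```bash
python3 chk.py; python3 look.py pics/l2.png
```

```text
9.125 [0.4888 0.2191 0.2092] [-9.32  0.95 11.31] [0.15 1.36 0.04]
far x 0.6455823243334649 y range of widest 0.18177837831874588 0.23636533782857796
9.225 [0.4888 0.2191 0.2092] [-9.67  0.29 12.15] [ 0.1   1.33 -0.01] 80.17313718795776
pred tip [0.6354 0.2086 0.0113]
top [200.  192.5]
origin 160 162
side [266.4 273.9]
origin 226 243
```

View pics/l2.png

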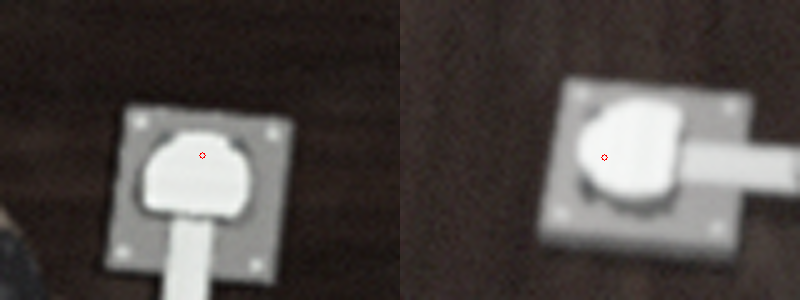

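The specimen rides on the blade with the tip about 18 mm past its centre (top crop (202,155)). I'll push in a little more, then lift.

Request:
drive_tool --motion '[{"xyz": [0.06, -0.004, 0], "turn": 0, "gripper": 5}, {"xyz": [0.06, -0.004, 0.02], "turn": 0, "gripper": 5}, {"xyz": [0.05, -0.004, 0.04], "turn": 0, "gripper": 5}, {"xyz": [0.04, -0.003, 0.07], "turn": 0, "gripper": 5}, {"xyz": [0.04, -0.003, 0.12], "turn": 0, "gripper": 5}, {"xyz": [0.04, -0.003, 0.2], "turn": 0, "gripper": 5}, {"xyz": [0.04, -0.003, 0.3], "turn": 0, "gripper": 5}, {"xyz": [0.04, -0.003, 0.4], "turn": 0, "gripper": 5}, {"xyz": [0.04, -0.003, 0.5], "turn": 0, "gripper": 5}, {"xyz": [0.04, -0.003, 0.5], "turn": 0, "gripper": 5}]'

```text
t: 10.58
position: [0.4932, 0.218, 0.2396]
ee_rot: [[-0.997, 0.073, 0.001], [0.073, 0.997, 0.001], [-0.001, 0.001, -1.0]]
contact_force: [-0.5, -0.0, -1.8]
width: 0.0148
grasp_force: 78.1
```

```bash
sed -i 's/\.020),)/.046),)/' chk.py; python3 chk.py; python3 look.py pics/l3.png
```

```text
10.575 [0.4932 0.218  0.2396] [-0.54 -0.03 -1.83] [-0.01  0.05  0.01]
far x 0.6467061803060394 y range of widest 0.18293347919016079 0.2374547893898786
10.675 [0.4929 0.2179 0.2388] [-0.79  0.42 -1.12] [-0.03  0.02 -0.05] 78.0730676651001
pred tip [0.6395 0.2072 0.0409]
top [198.2 188.8]
origin 158 158
side [264.6 265.3]
origin 224 235
```

View pics/l3.png

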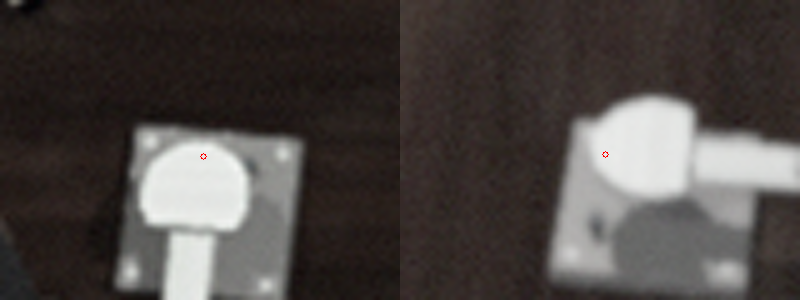

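The specimen is balanced on the blade, well clear of the tray, with its shadow visible below. Next I'll measure where it sits relative to the tool.

```bash
cat > spec.py <<'E'
from meas import *
from scipy.optimize import least_squares
def specpose(z,wt,ws,th=195):
    o=arm.get_obs(); p=o["position"];h=o["ee_rot"][:,1];u=np.array([h[1],-h[0]]);v=np.array([h[0],h[1]])
    res=[]
    for n,w in(("top",wt),("side",ws)):
        c=cam(n);k=rect(c,th,*w);P=np.array([onz(c,*q,z)[:2] for q in k])
        L=np.c_[(P-p[:2])@u,(P-p[:2])@v]
        m=L[:,0].max(); A=L[L[:,0]>m-.034]; A=A[(A[:,0]>m-.03)|(abs(A[:,1])>.02)]
        f=least_squares(lambda q:np.hypot(A[:,0]-q[0],A[:,1]-q[1])-q[2],[m-.028,0,.028],loss="soft_l1",f_scale=.0005).x
        F=L[(abs(L[:,1]-f[1])<.019)&(abs(L[:,1]-f[1])>.013)&(L[:,0]<f[0]-.012)&(L[:,0]>f[0]-.024)]
        g=np.polyfit(F[:,1]-f[1],F[:,0],1) if len(F)>5 else [0,0]
        print(n,"circle ahead %.4f lat %.4f R %.4f"%tuple(f),"flat ahead %.4f rel yaw %.1f"%(g[1],-np.degrees(np.arctan(g[0]))), "mean world",(p[:2]+u*f[0]+v*f[1]).round(4))
    print(o["t"],p.round(4),"yaw",np.degrees(np.arctan2(u[1],u[0])).round(2))
E
python3 -c "
from spec import *
specpose(.050,(178,175,45,45),(245,240,45,45))"
```

```text
top circle ahead 0.1253 lat -0.0002 R 0.0274 flat ahead 0.0000 rel yaw -0.0 mean world [0.6177 0.2085]
side circle ahead 0.1269 lat 0.0019 R 0.0266 flat ahead 0.0957 rel yaw -34.8 mean world [0.6194 0.2105]
10.775 [0.4928 0.2179 0.2386] yaw -4.2
```

Request:
drive_tool --motion '[{"xyz": [0, 0, 0.05], "turn": 0, "gripper": 5}, {"xyz": [0, 0, 0.13], "turn": 0, "gripper": 5}, {"xyz": [0, -0.04, 0.23], "turn": 0, "gripper": 5}, {"xyz": [0, -0.12, 0.33], "turn": 0, "gripper": 5}, {"xyz": [0, -0.24, 0.4], "turn": 0, "gripper": 5}, {"xyz": [0, -0.4, 0.45], "turn": 0, "gripper": 5}, {"xyz": [0.02, -0.6, 0.47], "turn": 0.02, "gripper": 5}, {"xyz": [0.04, -0.82, 0.47], "turn": 0.06, "gripper": 5}, {"xyz": [0.06, -1.07, 0.47], "turn": 0.12, "gripper": 5}, {"xyz": [0.08, -1.32, 0.47], "turn": 0.2, "gripper": 5}]'

```text
t: 12.12
position: [0.4978, 0.1373, 0.2668]
ee_rot: [[-0.999, 0.045, -0.0], [0.045, 0.999, -0.0], [0.0, -0.0, -1.0]]
contact_force: [-0.0, 0.1, -1.7]
width: 0.0144
grasp_force: 78.1
```

Request:
drive_tool --motion '[{"xyz": [0.02, -0.25, 0], "turn": 0.08, "gripper": 5}, {"xyz": [0.04, -0.5, 0], "turn": 0.16, "gripper": 5}, {"xyz": [0.06, -0.75, 0], "turn": 0.24, "gripper": 5}, {"xyz": [0.08, -1.0, 0], "turn": 0.32, "gripper": 5}, {"xyz": [0.1, -1.25, 0], "turn": 0.4, "gripper": 5}, {"xyz": [0.12, -1.5, 0], "turn": 0.48, "gripper": 5}, {"xyz": [0.14, -1.75, 0], "turn": 0.56, "gripper": 5}, {"xyz": [0.16, -2.0, 0], "turn": 0.64, "gripper": 5}, {"xyz": [0.18, -2.25, 0], "turn": 0.72, "gripper": 5}, {"xyz": [0.2, -2.5, 0], "turn": 0.8, "gripper": 5}]'

```text
t: 13.38
position: [0.5095, -0.0127, 0.2668]
ee_rot: [[-0.998, -0.066, -0.0], [-0.066, 0.998, -0.0], [0.0, -0.0, -1.0]]
contact_force: [-0.9, 0.5, -1.5]
width: 0.0148
grasp_force: 78.1
```

Request:
drive_tool --motion '[{"xyz": [0.02, -0.25, 0], "turn": 0.08, "gripper": 5}, {"xyz": [0.04, -0.5, 0], "turn": 0.16, "gripper": 5}, {"xyz": [0.06, -0.75, 0], "turn": 0.24, "gripper": 5}, {"xyz": [0.08, -1.0, 0], "turn": 0.32, "gripper": 5}, {"xyz": [0.1, -1.25, 0], "turn": 0.4, "gripper": 5}, {"xyz": [0.12, -1.5, 0], "turn": 0.48, "gripper": 5}, {"xyz": [0.14, -1.75, 0], "turn": 0.56, "gripper": 5}, {"xyz": [0.15, -2.0, 0], "turn": 0.64, "gripper": 5}, {"xyz": [0.16, -2.25, 0], "turn": 0.72, "gripper": 5}, {"xyz": [0.165, -2.5, 0], "turn": 0.8, "gripper": 5}]'

```text
t: 14.62
position: [0.5191, -0.1626, 0.2668]
ee_rot: [[-0.984, -0.177, -0.001], [-0.177, 0.984, -0.0], [0.001, -0.0, -1.0]]
contact_force: [0.2, 0.1, -0.7]
width: 0.0145
grasp_force: 78.1
```

Request:
drive_tool --motion '[{"xyz": [0, -0.25, 0], "turn": 0.08, "gripper": 5}, {"xyz": [0, -0.5, 0], "turn": 0.16, "gripper": 5}, {"xyz": [0, -0.75, 0], "turn": 0.24, "gripper": 5}, {"xyz": [0, -1.0, 0], "turn": 0.32, "gripper": 5}, {"xyz": [0, -1.25, 0], "turn": 0.4, "gripper": 5}, {"xyz": [0, -1.48, 0], "turn": 0.48, "gripper": 5}, {"xyz": [0, -1.68, 0], "turn": 0.54, "gripper": 5}, {"xyz": [0, -1.82, 0], "turn": 0.58, "gripper": 5}, {"xyz": [0, -1.92, 0], "turn": 0.6, "gripper": 5}, {"xyz": [0, -1.97, 0], "turn": 0.6, "gripper": 5}]'

```text
t: 15.88
position: [0.5197, -0.2796, 0.267]
ee_rot: [[-0.966, -0.259, -0.0], [-0.259, 0.966, 0.0], [-0.0, 0.0, -1.0]]
contact_force: [0.3, -0.6, -0.8]
width: 0.0146
grasp_force: 78.1
```

```bash
python3 look.py pics/l4.png
```

```text
15.875 [ 0.5197 -0.2796  0.267 ] [ 0.29 -0.6  -0.81] [-0.04  0.05  0.02] 78.09127449989319
pred tip [ 0.6617 -0.2416  0.0691]
top [370.2 178.9]
origin 330 148
side [263.3 140.6]
origin 223 110
```

View pics/l4.png

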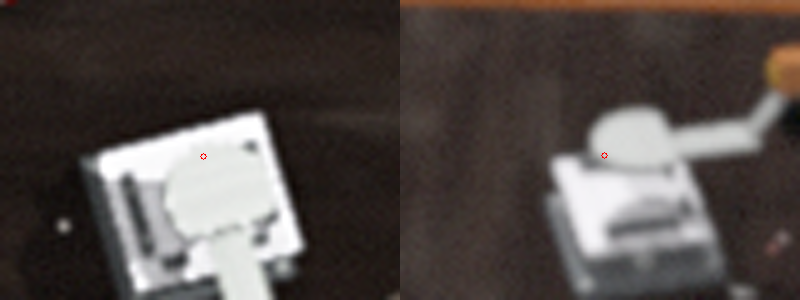

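The specimen is held over the nest, with the tip at crop (203,156) and a cheek at (137,215). I'll lower it to just above the cheeks and compare from there.

Request:
drive_tool --motion '[{"xyz": [0, -0.02, -0.04], "turn": 0, "gripper": 5}, {"xyz": [0, -0.02, -0.1], "turn": 0, "gripper": 5}, {"xyz": [0, -0.02, -0.18], "turn": 0, "gripper": 5}, {"xyz": [0, -0.02, -0.26], "turn": 0, "gripper": 5}, {"xyz": [0, -0.02, -0.33], "turn": 0, "gripper": 5}, {"xyz": [0, -0.02, -0.37], "turn": 0, "gripper": 5}, {"xyz": [0, -0.02, -0.37], "turn": 0, "gripper": 5}, {"xyz": [0, -0.02, -0.37], "turn": 0, "gripper": 5}]'

```text
t: 16.98
position: [0.5197, -0.2808, 0.245]
ee_rot: [[-0.966, -0.259, 0.0], [-0.259, 0.966, -0.0], [-0.0, -0.0, -1.0]]
contact_force: [0.0, 0.2, -0.6]
width: 0.0148
grasp_force: 78.1
```

Run:
```python
from meas import *
o=arm.get_obs();print(o["t"],o["position"].round(4),o["contact_force"].round(2),np.degrees(np.arctan2(-o["ee_rot"][0,1],o["ee_rot"][1,1])))
out=[]
for n,(x0,y0) in(("top",(345,162)),("side",(243,123))):
    c=cam(n);im=cv2.cvtColor(c["pixels"],cv2.COLOR_RGB2BGR)[y0:y0+50,x0:x0+50]
    out.append(cv2.resize(im,(400,400),interpolation=cv2.INTER_CUBIC))
cv2.imwrite("pics/n1.png",np.hstack(out))
# dark marks in the initial top image
a=cv2.imread("pics/top0.png",0)
G=cv2.resize(a[160:220,340:400],None,fx=8,fy=8,interpolation=cv2.INTER_CUBIC)
k,_=cv2.findContours((G<150).astype(np.uint8),cv2.RETR_LIST,2)
c=cam("top")
for q in k:
    A=cv2.contourArea(q)
    if 300<A<20000:
        (x,y),wh,an=cv2.minAreaRect(q); u,v=x/8+340-.44,y/8+160-.44
        print(A,round(u,1),round(v,1),np.round(np.array(wh)/8,1),round(an,1),onz(c,u,v,.0415)[:2].round(4))
```

```text
16.975 [ 0.5197 -0.2808  0.245 ] [ 0.01  0.18 -0.61] 14.989639466216396
545.0 364.4 200.1 [2.1 4.9] 72.6 [ 0.611 -0.231]
472.0 380.3 195.8 [1.9 5. ] 73.3 [ 0.6228 -0.2731]
2378.5 356.6 190.5 [16.3  2.9] 74.1 [ 0.6367 -0.2111]
2580.0 381.5 184.1 [16.3  3.1] 73.4 [ 0.6543 -0.2775]
```

View pics/n1.png

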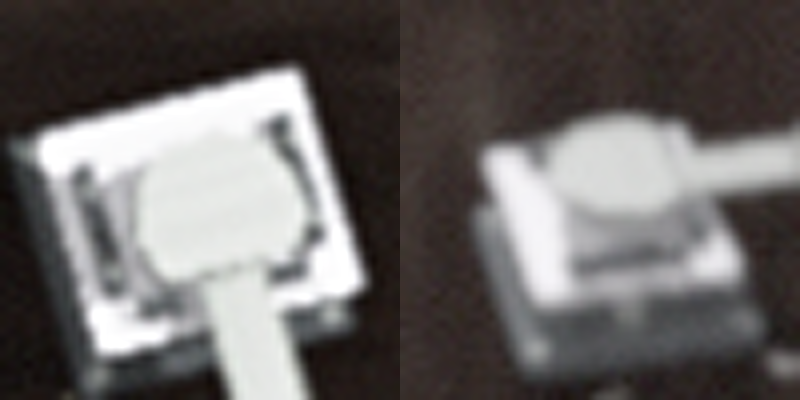

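Run:
```python
from spec import *
c=cam("top"); print(onz(c,372.4,188.4,.056))
g=cv2.cvtColor(c["pixels"],cv2.COLOR_RGB2GRAY)[162:212,345:395]
# specimen grey ~215 vs stage ~254
G=cv2.resize(g,None,fx=8,fy=8,interpolation=cv2.INTER_CUBIC); print(G[215,220],G[110,100],G[215,120])
m=((G>190)&(G<236)).astype(np.uint8); m=cv2.morphologyEx(m,cv2.MORPH_OPEN,np.ones((25,25)))
k=max(cv2.findContours(m,0,2)[0],key=cv2.contourArea).reshape(-1,2)/8+[344.56,161.56]
P=np.array([onz(c,*q,.056)[:2] for q in k]); o=arm.get_obs();p=o["position"][:2]
u=np.array([.966,.259]);v=np.array([-.259,.966]);L=np.c_[(P-p)@u,(P-p)@v]
A=L[(L[:,0]>.113)]
f=least_squares(lambda q:np.hypot(A[:,0]-q[0],A[:,1]-q[1])-q[2],[.126,0,.028],loss="soft_l1",f_scale=.0005).x
print("ahead,lat,R",f,"world",p+u*f[0]+v*f[1])
for s in(-1,1):
    F=L[(s*(L[:,1]-f[1])>.013)&(s*(L[:,1]-f[1])<.019)&(L[:,0]<.115)]; print(s,F.mean(0) if len(F) else None)
```

```text
[ 0.63945109 -0.24960862  0.056     ]
228 60 190
ahead,lat,R [0.12601732 0.00202108 0.02416927] world [ 0.64091741 -0.24610231]
-1 [ 0.11016316 -0.01490782]
1 [0.11434473 0.02062958]
```

Request:
drive_tool --motion '[{"xyz": [-0.004, 0.015, -0.03], "turn": 0, "gripper": 5}, {"xyz": [-0.008, 0.03, -0.07], "turn": 0, "gripper": 5}, {"xyz": [-0.008, 0.03, -0.07], "turn": 0, "gripper": 5}, {"xyz": [-0.008, 0.03, -0.07], "turn": 0, "gripper": 5}]'

```text
t: 17.68
position: [0.5192, -0.2789, 0.2406]
ee_rot: [[-0.966, -0.259, -0.0], [-0.259, 0.966, -0.0], [0.0, -0.0, -1.0]]
contact_force: [0.1, -0.5, -2.0]
width: 0.0147
grasp_force: 78.1
```

```bash
cat > prof.py <<'E'
from h import *
o=arm.get_obs();print(o["t"],o["position"].round(4),o["contact_force"].round(2))
H=np.array([.6374,-.248]);a=np.radians(15);u=np.array([np.cos(a),np.sin(a)]);v=np.array([-u[1],u[0]])
ys=np.arange(-44,45,2)
print("y   "," ".join("%4d"%y for y in ys))
z=o["position"][2]-.1979+.009
for n in("top","side"):
    c=cam(n);g=cv2.cvtColor(c["pixels"],cv2.COLOR_RGB2GRAY).astype(np.float32)
    for x in(-6,2,10,20):
        q=np.array([proj(c,[*(H+u*x/1e3+v*y/1e3),z]) for y in ys],np.float32)
        print(n[0],"%3d"%x," ".join("%4d"%k for k in cv2.remap(g,q[:,0].copy(),q[:,1].copy(),1)[:,0]))
    xs=np.arange(-40,46,2);print("x    "," ".join("%4d"%y for y in xs))
    for y in(-18,-14,14,18):
        q=np.array([proj(c,[*(H+u*x/1e3+v*y/1e3),z]) for x in xs],np.float32)
        print(n[0],"%3d"%y," ".join("%4d"%k for k in cv2.remap(g,q[:,0].copy(),q[:,1].copy(),1)[:,0]))
E
python3 prof.py
```

```text
17.675 [ 0.5192 -0.2789  0.2406] [ 0.07 -0.48 -1.95]
y     -44  -42  -40  -38  -36  -34  -32  -30  -28  -26  -24  -22  -20  -18  -16  -14  -12  -10   -8   -6   -4   -2    0    2    4    6    8   10   12   14   16   18   20   22   24   26   28   30   32   34   36   38   40   42   44
t  -6   54  128  203  249  237  207  169  137  148  182  227  235  235  234  232  233  233  233  232  232  232  231  231  231  231  231  231  231  231  231  231  231  231  232  228  205  174  147  145  150  154  139  136  151  180
t   2   55  125  204  243  212  162  107   99  135  187  230  232  232  230  230  230  230  229  228  229  229  228  228  228  229  230  229  229  229  228  229  229  229  230  231  221  199  158  127  101   84   93  118  155  190
t  10   57  124  207  240  222  173  111  100  130  184  226  234  234  233  232  232  232  231  230  231  231  231  231  231  230  230  231  230  229  229  230  230  231  230  221  203  177  172  154  127  104  100  117  152  185
t  20   52  123  201  244  234  205  163  121  122  149  186  204  220  232  233  232  231  231  231  231  231  231  230  23
[... 2540 characters left out ...]
22  124  144  170  197  216  226  231
s -14   47   49   47   49   53   70  100  141  173  191  196  187  183  189  198  206  210  212  213  212  212  212  214  215  217  216  215  214  212  209  205  197  186  173  157  143  139  158  182  208  224  235  238
s  14  205  204  204  204  205  204  204  207  207  207  206  205  205  207  211  214  215  215  215  215  214  214  215  216  216  217  216  216  217  216  215  211  207  202  199  201  212  224  235  240  243  244  243
s  18  195  194  192  192  193  194  194  196  197  198  198  198  198  202  207  212  214  215  214  214  215  214  214  216  216  215  215  214  212  211  208  204  199  190  187  192  209  224  235  241  243  244  242
```

Request:
drive_tool --motion '[{"xyz": [0.03, 0.008, 0], "turn": 0, "gripper": 5}, {"xyz": [0.065, 0.017, -0.02], "turn": 0, "gripper": 5}, {"xyz": [0.065, 0.017, -0.04], "turn": 0, "gripper": 5}, {"xyz": [0.065, 0.017, -0.06], "turn": 0, "gripper": 5}, {"xyz": [0.065, 0.017, -0.08], "turn": 0, "gripper": 5}, {"xyz": [0.065, 0.017, -0.08], "turn": 0, "gripper": 5}]'

```text
t: 18.52
position: [0.5229, -0.2779, 0.2357]
ee_rot: [[-0.966, -0.259, -0.0], [-0.259, 0.966, 0.0], [0.0, 0.0, -1.0]]
contact_force: [0.2, 0.2, -2.3]
width: 0.0153
grasp_force: 78.1
```

```bash
cat > f.py <<'E'
from h import *
F=[];M=[]
for i in range(6):
    o=arm.get_obs();F.append(o["contact_force"]);M.append(o["wrist_torque"]);cam("top")
a=np.radians(15);o=arm.get_obs()
print(round(o["t"],2),o["position"].round(4),"F",np.mean(F,0).round(2),"M",np.mean(M,0).round(3),"pitchM",round(float(np.mean(M,0)[:2]@[-np.sin(a),np.cos(a)]),3))
E
python3 f.py
```

```text
18.82 [ 0.5231 -0.2779  0.2359] F [ 0.31  0.08 -1.47] M [-0.032  0.071 -0.002] pitchM 0.076
```

Request:
drive_tool --motion '[{"xyz": [0, 0, -0.02], "turn": 0, "gripper": 5}, {"xyz": [0, 0, -0.04], "turn": 0, "gripper": 5}, {"xyz": [0, 0, -0.04], "turn": 0, "gripper": 5}]'

```text
t: 19.2
position: [0.5231, -0.2779, 0.2335]
ee_rot: [[-0.966, -0.259, 0.0], [-0.259, 0.966, -0.0], [-0.0, -0.0, -1.0]]
contact_force: [-0.2, -0.6, 0.0]
width: 0.0149
grasp_force: 78.2
```

```bash
python3 f.py
```

```text
19.5 [ 0.5231 -0.2779  0.2335] F [-0.26 -0.07 -0.  ] M [0.013 0.    0.012] pitchM -0.003
```

Request:
drive_tool --motion '[{"xyz": [0, 0, -0.02], "turn": 0, "gripper": 5}, {"xyz": [0, 0, -0.02], "turn": 0, "gripper": 5}]'

```text
t: 19.75
position: [0.523, -0.2779, 0.2323]
ee_rot: [[-0.966, -0.259, 0.0], [-0.259, 0.966, -0.0], [-0.0, -0.0, -1.0]]
contact_force: [-0.7, 0.4, 0.8]
width: 0.0147
grasp_force: 78.4
```

```bash
python3 f.py
```

```text
20.05 [ 0.5231 -0.2779  0.2323] F [-0.88  0.22  1.17] M [0.023 0.009 0.013] pitchM 0.003
```

```bash
python3 prof.py | grep -v "^s"
```

```text
20.05 [ 0.5231 -0.2779  0.2323] [-0.34  0.17  0.32]
y     -44  -42  -40  -38  -36  -34  -32  -30  -28  -26  -24  -22  -20  -18  -16  -14  -12  -10   -8   -6   -4   -2    0    2    4    6    8   10   12   14   16   18   20   22   24   26   28   30   32   34   36   38   40   42   44
t  -6  125  196  243  239  215  182  141  126  147  183  207  224  233  234  233  233  232  234  233  233  233  233  233  233  233  233  234  234  233  233  233  233  233  228  213  188  161  157  159  160  139  130  141  177  188
t   2  118  190  239  211  159  110   88  113  159  210  228  233  232  231  230  230  230  230  229  229  229  228  228  229  230  229  229  229  228  228  228  229  229  230  227  212  173  139  116   99   94  106  135  176  188
t  10  125  205  244  226  174  113   97  127  179  230  236  235  233  232  232  232  232  231  232  233  232  231  231  232  231  231  231  232  231  231  232  232  232  232  231  216  180  148  127  111  105  111  147  181  196
t  20  125  200  248  237  201  156  128  126  151  190  212  226  231  233  232  232  233  232  232  232  231  231  231  230
[... 731 characters left out ...]
38  243  248  251  252  253  246  206
t  14  163  166  160  161  183  201  208  200  193  189  183  181  185  187  193  217  229  233  232  230  229  228  227  230  231  231  231  230  229  229  230  231  230  228  229  234  244  249  251  252  253  237  191
t  18   89   85   78  104  172  223  237  217  178  142  131  158  190  208  210  221  230  233  233  231  229  229  228  229  232  232  232  231  229  230  231  231  226  221  220  230  241  249  251  251  253  246  202
x      -40  -38  -36  -34  -32  -30  -28  -26  -24  -22  -20  -18  -16  -14  -12  -10   -8   -6   -4   -2    0    2    4    6    8   10   12   14   16   18   20   22   24   26   28   30   32   34   36   38   40   42   44
```

Contact is with the stage: force rises about 1 N/mm. The flat is about 5 mm ahead of the stops and the specimen sits roughly centred. I'll ease the pressure and withdraw along the nest's axis so friction seats the flat against the stops.

Request:
drive_tool --motion '[{"xyz": [-0.004, 0.016, 0.015], "turn": 0, "gripper": 5}, {"xyz": [-0.004, 0.016, 0.015], "turn": 0, "gripper": 5}, {"xyz": [-0.04, 0.006, 0.015], "turn": 0, "gripper": 5}, {"xyz": [-0.08, -0.005, 0.015], "turn": 0, "gripper": 5}, {"xyz": [-0.12, -0.015, 0.015], "turn": 0, "gripper": 5}, {"xyz": [-0.16, -0.026, 0.015], "turn": 0, "gripper": 5}, {"xyz": [-0.2, -0.037, 0.015], "turn": 0, "gripper": 5}, {"xyz": [-0.2, -0.037, 0.015], "turn": 0, "gripper": 5}]'

```text
t: 21.15
position: [0.5108, -0.2801, 0.2331]
ee_rot: [[-0.966, -0.259, -0.0], [-0.259, 0.966, 0.0], [0.0, 0.0, -1.0]]
contact_force: [1.4, 0.9, -0.6]
width: 0.0151
grasp_force: 78.3
```

```bash
python3 f.py; python3 prof.py | grep  "^[tx]"
```

```text
21.45 [ 0.5108 -0.2801  0.233 ] F [0.59 0.74 0.08] M [ 0.103 -0.244  0.027] pitchM -0.262
t  -6  113  186  237  231  210  180  141  127  149  191  215  225  229  229  228  227  227  227  228  227  227  228  228  227  228  227  227  227  227  227  227  226  227  228  228  223  201  169  150  154  140  131  139  173  186
t   2  118  194  240  220  171  116   94  115  156  206  222  228  228  227  227  227  227  226  226  227  228  226  226  226  226  226  226  226  226  227  226  225  226  227  229  232  216  177  126  104   98  108  139  174  186
t  10  126  210  244  230  183  114   98  114  152  195  216  225  228  228  228  228  228  228  228  227  227  227  227  226  226  228  228  227  226  226  226  226  226  226  224  209  182  154  140  118  104  108  145  175  188
t  20  131  213  248  231  197  157  128  125  148  187  212  232  244  243  238  232  229  226  227  227  227  227  227  227  227  227  227  226  225  225  225  222  212  202  196  209  210  203  185  158  134  124  140  173  186
x      -40  -38  -36  -34  -32  -30  -28  -26  -24  -22  -20  -18  -16  -14  -12  -10 
[... 539 characters left out ...]
49  249  250  250  251  253  243  201
t  14  191  189  185  187  204  211  209  199  192  182  172  166  192  215  229  230  228  227  225  224  225  227  228  227  227  226  225  226  228  227  225  224  225  234  243  248  249  249  250  251  253  233  180
t  18  100  101   97  115  174  213  213  183  157  131  112  124  162  211  228  231  229  226  225  225  225  225  227  228  226  226  226  227  228  227  222  214  221  235  245  248  249  250  250  251  253  241  195
x      -40  -38  -36  -34  -32  -30  -28  -26  -24  -22  -20  -18  -16  -14  -12  -10   -8   -6   -4   -2    0    2    4    6    8   10   12   14   16   18   20   22   24   26   28   30   32   34   36   38   40   42   44
```

The flat has come up to the stops and the blade is now sliding out from under it.

Request:
drive_tool --motion '[{"xyz": [-0.06, -0.016, 0], "turn": 0, "gripper": 5}, {"xyz": [-0.12, -0.031, 0], "turn": 0, "gripper": 5}, {"xyz": [-0.18, -0.047, 0], "turn": 0, "gripper": 5}, {"xyz": [-0.24, -0.062, 0], "turn": 0, "gripper": 5}, {"xyz": [-0.3, -0.078, 0], "turn": 0, "gripper": 5}, {"xyz": [-0.36, -0.093, 0], "turn": 0, "gripper": 5}, {"xyz": [-0.42, -0.109, 0], "turn": 0, "gripper": 5}, {"xyz": [-0.48, -0.124, 0], "turn": 0, "gripper": 5}, {"xyz": [-0.54, -0.14, 0], "turn": 0, "gripper": 5}, {"xyz": [-0.54, -0.14, 0], "turn": 0, "gripper": 5}]'

```text
t: 22.8
position: [0.478, -0.2887, 0.233]
ee_rot: [[-0.966, -0.258, -0.001], [-0.258, 0.966, 0.0], [0.001, 0.0, -1.0]]
contact_force: [-0.2, -1.3, 1.0]
width: 0.0148
grasp_force: 78.3
```

```bash
python3 f.py; python3 prof.py | grep  "^[tx]"
```

```text
23.1 [ 0.4785 -0.2885  0.233 ] F [-0.56 -0.4   0.43] M [-0.014 -0.004 -0.009] pitchM -0.0
t  -6  114  186  238  230  206  175  131  125  150  193  213  224  230  231  230  230  230  229  229  229  229  229  228  229  229  228  228  228  228  228  228  227  228  228  229  230  224  198  169  156  137  129  137  170  180
t   2  117  191  240  219  166  107   88  110  152  197  219  229  231  230  230  230  230  229  229  229  229  229  229  229  229  230  229  228  228  229  229  228  228  229  230  231  215  180  132  107   97  106  136  174  185
t  10  126  210  244  233  188  119   98  114  152  189  209  223  229  230  230  229  231  230  230  229  229  229  229  228  228  228  228  229  228  228  228  229  228  228  228  213  183  152  132  114  104  109  142  175  187
t  20  128  205  247  230  196  156  130  127  148  183  203  224  239  242  235  231  229  229  229  229  229  229  229  229  229  229  229  229  228  228  227  225  219  207  198  208  212  207  190  159  134  124  142  174  186
x      -40  -38  -36  -34  -32  -30  -28  -26  -24  -22  -20  -18  -16  -14  -12  -10 
[... 539 characters left out ...]
49  249  249  250  251  253  242  200
t  14  197  193  187  187  204  209  208  200  198  192  181  176  204  223  232  231  230  228  226  226  227  229  230  230  229  228  228  229  230  229  228  226  225  231  241  247  249  249  250  251  252  232  180
t  18  103  102   94  116  174  215  216  184  158  138  134  161  197  227  232  231  230  227  227  227  228  228  230  230  230  229  229  229  230  229  225  220  229  240  248  249  249  249  250  251  253  239  197
x      -40  -38  -36  -34  -32  -30  -28  -26  -24  -22  -20  -18  -16  -14  -12  -10   -8   -6   -4   -2    0    2    4    6    8   10   12   14   16   18   20   22   24   26   28   30   32   34   36   38   40   42   44
```

Request:
drive_tool --motion '[{"xyz": [-0.08, -0.02, 0.01], "turn": 0, "gripper": 5}, {"xyz": [-0.16, -0.041, 0.02], "turn": 0, "gripper": 5}, {"xyz": [-0.24, -0.062, 0.04], "turn": 0, "gripper": 5}, {"xyz": [-0.32, -0.083, 0.06], "turn": 0, "gripper": 5}, {"xyz": [-0.42, -0.109, 0.1], "turn": 0, "gripper": 5}, {"xyz": [-0.55, -0.142, 0.2], "turn": 0, "gripper": 5}, {"xyz": [-0.65, -0.168, 0.5], "turn": 0, "gripper": 5}, {"xyz": [-0.65, -0.168, 1.0], "turn": 0, "gripper": 5}, {"xyz": [-0.6, 0.3, 1.0], "turn": -0.3, "gripper": 5}, {"xyz": [-0.5, 0.9, 1.0], "turn": -0.8, "gripper": 5}]'

```text
t: 24.45
position: [0.4484, -0.2353, 0.2952]
ee_rot: [[-0.99, -0.144, 0.003], [-0.144, 0.99, -0.002], [-0.003, -0.002, -1.0]]
contact_force: [1.1, 0.5, -1.3]
width: 0.0146
grasp_force: 78.2
```

Run:
```python
from h import *
o=arm.get_obs();print(o["t"],o["position"].round(4),o["contact_force"].round(2))
out=[]
for n,(x0,y0) in(("top",(345,162)),("side",(243,123))):
    c=cam(n);im=cv2.cvtColor(c["pixels"],cv2.COLOR_RGB2BGR)[y0:y0+50,x0:x0+50]
    out.append(cv2.resize(im,(400,400),interpolation=cv2.INTER_CUBIC))
cv2.imwrite("pics/n2.png",np.hstack(out))
```

```text
24.45 [ 0.4484 -0.2353  0.2952] [ 1.06  0.47 -1.26]
```

View pics/n2.png

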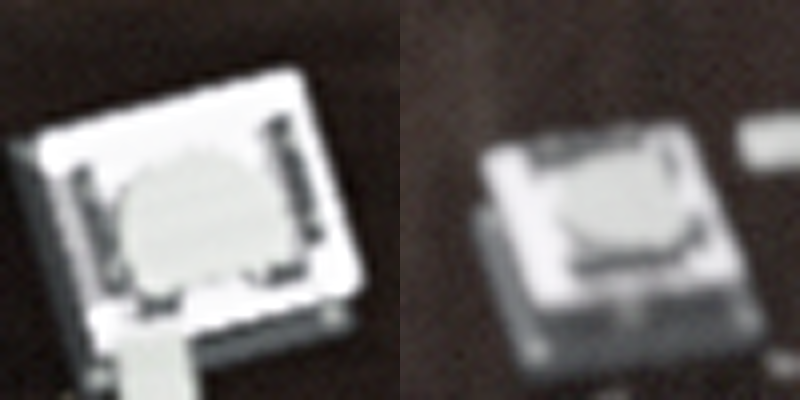

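The final picture shows the specimen lying between the cheeks at crop (210,220), its flat up to both stops at (160,303) and (290,270). Now I'll put the lifter back at its original free spot.

Request:
drive_tool --motion '[{"xyz": [0, 0.6, 0], "turn": -0.4, "gripper": 5}, {"xyz": [0.05, 1.2, 0], "turn": -0.8, "gripper": 5}, {"xyz": [0.09, 1.8, 0], "turn": -1.2, "gripper": 5}, {"xyz": [0.09, 2.4, 0], "turn": -1.46, "gripper": 5}, {"xyz": [0.09, 3.0, 0], "turn": -1.46, "gripper": 5}, {"xyz": [0.09, 3.5, -0.1], "turn": -1.46, "gripper": 5}, {"xyz": [0.09, 3.7, -0.6], "turn": -1.46, "gripper": 5}, {"xyz": [0.09, 3.7, -1.1], "turn": -1.46, "gripper": 5}, {"xyz": [0.09, 3.7, -1.5], "turn": -1.46, "gripper": 5}, {"xyz": [0.09, 3.7, -1.5], "turn": -1.46, "gripper": 5}]'

```text
t: 25.8
position: [0.4534, -0.0131, 0.2026]
ee_rot: [[-0.999, 0.054, -0.003], [0.054, 0.999, -0.001], [0.003, -0.001, -1.0]]
contact_force: [0.1, 0.0, -1.3]
width: 0.0148
grasp_force: 78.3
```

Request:
drive_tool --motion '[{"xyz": [0, 0, -0.02], "turn": 0, "gripper": 5}, {"xyz": [0, 0, -0.04], "turn": 0, "gripper": 5}, {"xyz": [0, 0, -0.04], "turn": 0, "gripper": 5}]'

```text
t: 26.18
position: [0.4544, -0.0125, 0.2014]
ee_rot: [[-0.999, 0.054, 0.002], [0.054, 0.999, 0.0], [-0.002, 0.0, -1.0]]
contact_force: [-0.6, -0.1, -0.9]
width: 0.0151
grasp_force: 78.3
```

```bash
python3 f.py; python3 prof.py | grep  "^[tx]"
```

```text
26.48 [ 0.4541 -0.0124  0.2008] F [-0.14 -0.34 -0.9 ] M [ 0.001 -0.017 -0.017] pitchM -0.017
t  -6  130  104  111  156  193  220  235  236  236  235  235  235  235  235  234  234  234  234  234  234  233  234  234  234  233  233  233  234  234  235  237  229  202  161  134  120  115  117  144  172  188  175  139   93   70
t   2  140  112  111  155  194  222  231  232  231  230  231  231  230  230  230  230  230  229  229  231  230  230  229  229  229  229  229  229  229  230  232  229  218  193  169  151  132  128  146  177  186  170  136   90   71
t  10  112   93  113  159  202  233  235  236  235  234  234  234  235  234  234  233  233  233  233  233  233  233  232  232  232  232  232  233  233  233  234  228  214  160  123  102  100  116  148  187  191  175  140   95   74
t  20  110   94  109  152  189  212  230  237  237  234  233  232  233  233  234  234  234  233  233  234  233  233  232  232  232  232  232  232  231  229  213  196  175  169  148  119   95  112  143  183  194  183  147   97   72
x      -40  -38  -36  -34  -32  -30  -28  -26  -24  -22  -20  -18  -16  -14  -12  -
[... 542 characters left out ...]
35  241  245  248  249  250  251  252
t  14   80   96   95   86   75  125  185  241  242  214  169  113  122  159  214  232  237  235  233  232  230  230  230  231  233  233  233  232  230  230  229  224  218  219  236  247  251  250  250  250  251  251  252
t  18   75   91   97   88   95  137  213  240  245  227  174  131  112  131  173  208  230  229  229  228  227  229  233  233  232  228  224  218  211  201  196  201  217  230  242  250  252  251  250  250  251  251  252
x      -40  -38  -36  -34  -32  -30  -28  -26  -24  -22  -20  -18  -16  -14  -12  -10   -8   -6   -4   -2    0    2    4    6    8   10   12   14   16   18   20   22   24   26   28   30   32   34   36   38   40   42   44
```

Request:
drive_tool --motion '[{"xyz": [0, 0, -0.02], "turn": 0, "gripper": 5}, {"xyz": [0, 0, -0.035], "turn": 0, "gripper": 5}, {"xyz": [0, 0, -0.035], "turn": 0, "gripper": 5}]'

```text
t: 26.95
position: [0.454, -0.0125, 0.1985]
ee_rot: [[-0.999, 0.054, -0.0], [0.054, 0.999, -0.0], [0.0, -0.0, -1.0]]
contact_force: [0.3, 0.5, -0.7]
width: 0.0148
grasp_force: 78.3
```

Request:
drive_tool --motion '[{"xyz": [0, 0, -0.015], "turn": 0, "gripper": 5}, {"xyz": [0, 0, -0.015], "turn": 0, "gripper": 5}]'

```text
t: 27.2
position: [0.4541, -0.0125, 0.198]
ee_rot: [[-0.999, 0.054, 0.0], [0.054, 0.999, 0.0], [-0.0, 0.0, -1.0]]
contact_force: [-1.6, -0.2, 2.9]
width: 0.0147
grasp_force: 79.0
```

```bash
python3 f.py; sed -i 's/^z=.*/z=.044/' prof.py; python3 prof.py | grep  "^[tx]"
```

```text
27.5 [ 0.4541 -0.0125  0.1979] F [-1.55  0.22  3.59] M [-0.023  0.266 -0.009] pitchM 0.263
t  -6  149  218  252  239  206  166  125  132  166  207  230  234  233  232  232  232  232  231  232  232  232  232  231  231  231  231  232  231  231  231  231  230  230  231  232  229  200  171  154  161  147  141  147  178  180
t   2  139  215  247  218  166  111   96  119  158  203  226  234  233  232  232  231  231  232  232  231  232  231  231  231  232  232  231  231  231  231  231  231  231  231  231  232  216  178  131  109  105  118  153  180  181
t  10  144  219  244  216  164  105   97  117  156  200  224  234  235  233  233  233  233  232  231  232  232  232  232  231  231  231  232  231  231  231  230  230  231  231  230  217  187  153  133  115  107  117  152  184  191
t  20  144  219  249  230  193  148  123  132  160  198  226  243  251  248  242  237  234  232  232  232  232  231  231  231  231  232  232  231  230  230  229  228  226  216  210  223  233  228  195  157  133  128  150  179  186
x      -40  -38  -36  -34  -32  -30  -28  -26  -24  -22  -20  -18  -16  -14  -12  -10
[... 540 characters left out ...]
50  250  250  251  252  254  245  213
t  14   97   91   87  116  195  237  251  250  246  241  223  208  215  226  233  234  233  231  229  228  230  231  233  233  232  231  230  231  232  232  230  229  230  238  245  249  250  250  251  252  254  241  195
t  18   95   89   84  127  201  247  249  230  192  153  140  167  203  230  234  234  232  230  230  230  229  231  232  232  232  230  230  231  232  231  228  228  236  244  249  250  250  251  251  252  254  245  209
x      -40  -38  -36  -34  -32  -30  -28  -26  -24  -22  -20  -18  -16  -14  -12  -10   -8   -6   -4   -2    0    2    4    6    8   10   12   14   16   18   20   22   24   26   28   30   32   34   36   38   40   42   44
```

The profiles are symmetric at both stops with no gap, so the specimen is seated. The lifter is standing on the table; I'll release it and retreat.

Request:
drive_tool --motion '[{"xyz": [0, 0, 0], "turn": 0, "gripper": 25}, {"xyz": [0, 0, 0], "turn": 0, "gripper": 45}, {"xyz": [0, 0, 0], "turn": 0, "gripper": 45}, {"xyz": [0, 0, 0.3], "turn": 0, "gripper": 45}, {"xyz": [0, 0, 1], "turn": 0, "gripper": 45}, {"xyz": [0, 0, 2], "turn": 0, "gripper": 45}, {"xyz": [-0.5, 0, 2.5], "turn": 0, "gripper": 45}, {"xyz": [-0.5, 0, 2.5], "turn": 0, "gripper": 45}, {"xyz": [-0.5, 0, 2.5], "turn": 0, "gripper": 45}]'

```text
t: 28.72
position: [0.424, -0.0123, 0.3471]
ee_rot: [[-0.999, 0.054, -0.0], [0.054, 0.999, 0.0], [0.0, 0.0, -1.0]]
contact_force: [0.3, 0.6, 0.5]
width: 0.0445
grasp_force: 0.0
```

```bash
python3 - <<'E'
from h import *
c=cam("top"); im=cv2.cvtColor(c["pixels"],cv2.COLOR_RGB2BGR);hsv=cv2.cvtColor(im,cv2.COLOR_BGR2HSV)
m=cv2.inRange(hsv,(0,0,130),(180,70,255)); m[:195]=0;m[300:]=0;m[:,:255]=0;m[:,340:]=0
for k in cv2.findContours(m,0,2)[0]:
    if cv2.contourArea(k)>50: r=cv2.minAreaRect(k); print(r,onz(c,*r[0],0).round(3))
m=cv2.inRange(hsv,(5,120,120),(22,255,255)); m[:195]=0;m[300:]=0;m[:,:255]=0;m[:,380:]=0
for k in cv2.findContours(m,0,2)[0]:
    if cv2.contourArea(k)>30: print("handle",cv2.minAreaRect(k))
o=arm.get_obs();print(o["t"],o["position"],o["contact_force"],o["width"])
E
python3 prof.py | grep "^[tx]" | grep -E "^t .?(2|18|-18) |^x"
```

```text
((290.0, 270.0), (58.0, 70.0), 90.0) [ 0.429 -0.037  0.   ]
((283.3569030761719, 223.5753936767578), (8.764263153076172, 35.16799545288086), 3.1798300743103027) [ 0.553 -0.018  0.   ]
handle ((341.5099792480469, 258.42999267578125), (27.435747146606445, 4.666904926300049), 8.130102157592773)
28.775 [ 0.42398451 -0.01234256  0.34664624] [ 0.30972918  0.16980653 -0.83500937] 0.04483827138114216
x      -40  -38  -36  -34  -32  -30  -28  -26  -24  -22  -20  -18  -16  -14  -12  -10   -8   -6   -4   -2    0    2    4    6    8   10   12   14   16   18   20   22   24   26   28   30   32   34   36   38   40   42   44
t -18   97   92   94  126  193  237  246  224  167  118  111  143  201  228  237  236  234  232  230  230  231  232  234  234  234  233  232  236  240  244  248  250  251  250  250  251  250  250  251  252  253  243  198
t  18   95   91   87  124  198  247  250  229  191  152  139  167  203  230  234  234  232  231  230  229  229  230  232  233  231  231  230  231  232  232  229  227  235  244  249  250  250  250  251  252  254  244  208
x      -40  -38  -36  -34  -32  -30  -28  -26  -24  -22  -20  -18  -16  -14  -12  -10   -8   -6   -4   -2    0    2    4    6    8   10   12   14   16   18   20   22   24   26   28   30   32   34   36   38   40   42   44
```

The lifter is standing at its original spot and the specimen is seated, so I'm handing in.

```bash
python3 -c "
from h import *
print(ticket.hand_in())"
```

```text
the job is handed in; nothing more can be done
None
```

I handed the job in at about 29 s. In the last camera check the specimen lay between the cheeks with no visible gap at either stop, and the lifter stood released on the table, clear of tray and nest; the hand-in returned no verdict.

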